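# Clear the slab and hold the two-pin probe on its dots

### The arm

A 6-joint arm with a two-finger parallel gripper is mounted at the origin on the work surface. World frame = base frame: x ahead of the robot, y to its left, z up, the work surface at z = 0. Lengths are in m, angles in degrees, forces in N, time in s.
With the tool pointing down it reaches from about 0.325 to 0.775 m from the base axis. Payload 9.3 kg.
Tool frame: the origin (TCP) lies at the very end of the fingers, on their centre line; the grasp point (between the pads) lies behind it (pinch_z is the z of the grasp point in the tool frame, in m); z points along the fingers, y is the direction in which the jaws open and shut (so a half turn about z gives the same grasp; the last joint's range is limited). The gripper opens to 85 mm and grips with 20 to 120 N. Pads are 22 mm wide; open, the fingers measure 114 mm over their backs; the gripper's body (76 mm by 85 mm) begins 54 mm behind the grasp point. The pads swing forward as they close: fully open they stand 13 mm farther back than shut.
Start: joints at [-80.592, 14.817, 1.232, 76.415, 0, 81.257], TCP at [0.171, -0.523, 0.231] pointing down, gripper open.
Joint ranges: [-174.27, 174.27], [-52.1, 104.24], [-59.71, 78.15], [-110.17, 111.67], [-87.03, 83.33], [-180, 180]. Speed limits (degrees/s): [127.2, 127.2, 159.86, 180, 180, 180].

### API

Orientations are given as a 3x3 rotation matrix whose columns are the frame's x, y, z axes.
In Python, from workcell import * gives the robot as it stands.
- The arm moves only by the shell command python3 -m inch 'ROWS'. ROWS is JSON, a list that holds one entry, the list of rows, each a list of 7 numbers: the turn, a rotation vector about the tool's x, y, z in degrees, then the shift along the tool's x, y, z in cm, then the finger opening in cm, from 0 to 8.54. In form: [[[rx, ry, rz, x, y, z, grip], ...]]. A call has exactly 5 rows; each row is the pose to reach, as a shift and turn from the pose commanded when the call began, along the tool's axes at that moment; what a row does not reach only later rows make up. A row lasts 1/10 s, in which the tool goes at most 50 mm and 8.59 degrees, less where a joint would pass 70% of its speed; a pose out of reach is approached as far as the arm can. A call with a gripper value outside its range is refused whole. The fingers move at their own pace and stop on an object; the grip force is fixed at half the most. Time passes only in rows, so rows that repeat a pose let the fingers close, or fill a call up. It gives the time, the measured TCP pose, the force and the opening at its end, in the units of the state.
- get_obs(): the state, without advancing time (a new reading comes with each control period).
- get_image(name): name is "side" or "top"; returns (picture, depth): 384x512x3 uint8, blue, green, red; 384x512 float32, m along the optical axis (not along the pixel's ray), 0 where there is no reading.
- camera_params(name): a dict with "fovy" (degrees; the focal length in pixels is half the picture's height over the tangent of half this angle, whatever the lens; pixels are square), "cx", "cy" (the principal point, pixels), "xyz" and "attitude" of the camera in the world. Camera axes: x right, y down, z forward; pixel columns grow to the right and rows downward; lengths in m; the calibration is good to about 2 mm. A picture is of the moment at which its call begins. camera_params takes no time and is no camera call.
- hand_in(): hands the job in, once; it reports no verdict.
Trained networks look in the newest picture that a camera, given by its name, has taken for a name from the list of things; names that differ only in an ending like _2 or _b are one class to them, and where a whole thing is asked for, a point or a joint stands for the part that bears it (a point fixed in the world has none). Each returns a list of dicts, best first, with "conf" (0 to 1); they miss things now and then, are a little off and sometimes report something else, mostly with a low value. They report only what shows in the picture. A call takes as long as a camera call. They do not tell look-alikes from the thing itself.
- recognise(camera, label): "rect" ([left, top, right, bottom] as shares, 0 to 1, of the picture: columns of its width, rows of its height, round what is visible of it).
The state is a dict: "time_s": time; "joint_pos": joint angles; "joint_vel": joint speeds; "effort": joint torques, N m; "tcp_pos": TCP position; "tool_rot": TCP orientation; "ft_force": force on the tool from outside, world axes, zero at the start; "wrist_torque": the same for the moment, N m; "grip_width": finger opening in m.
Only numpy, scipy, OpenCV 4.12 (cv2) and the standard library are available. Lean on these libraries where they do the work, as an engineer would, in place of code of your own. Each camera call takes 0.05 s, during which the arm holds its last target.

### The job

The yellow ear defenders have been left standing on the concrete slab over its two orange test dots: hang them by their headband over the steel rail and let go. Then take the blue and black probe from its stand and hold it upright on the slab with one spring pin gently on each orange dot, both pins pressed about half way in, and finish while still holding it there, steady. Never press or knock anything hard onto the slab, and leave the jar, the steel weight and the sieve where they are.

Things in the scene. Friction and masses are not known exactly. Their poses are not given: they have to be found in the camera images.
- muff_pad (a point): Ear defenders (about 220 g): two yellow cups on a rigid black headband arch in the local x-z plane, z up. The point is the centre of the black pad at the crown, 44 (x) x 26 (y) x 24 (z) mm; its underside, 12 mm below, is the arch's underside and rests on the bar, so grip it from above across y with fingertips no lower than that. From the pad's x ends the band (22 mm wide) slopes down.
- muff: The same ear defenders; origin between the flat bottoms of the cups, 158 mm below the pad's centre, same axes. Cups: x = +-45 to +-88 mm, 66 mm wide in y, 80 mm high. They start standing upright on the slab, over the dots.
- rail: Fixed steel rail: horizontal round bar, 16 mm diameter, 260 mm long, along local y between two posts (70 mm round feet) at y = +-130 mm. Origin on the table under the bar's middle; top of the bar 183 mm above it. The ear defenders hang with one cup on either side of the bar (their x square to it), cup bottoms then 37 mm above the table.
- rail_mid (a point): Middle of the rail's bar, on its axis, 175 mm above the table; y along the bar.
- slab: Fixed grey concrete slab, 220 (x) x 240 (y) x 50 (z) mm lying on the table; origin at the centre of its underside, top at 50 mm.
- mark_mid (a point): Middle of the painted test mark on top of the slab (z = 50 mm): two orange dots of 20 mm diameter, joined by a thin orange line along local x, 50 mm between dot centres. Its place and direction on the slab vary.
- dot_a (a point): Centre of the orange dot at x = -25 mm of the mark, on the slab's top.
- dot_b (a point): Centre of the orange dot at x = +25 mm of the mark, on the slab's top.
- stand: Fixed grey stand block 110 (x) x 70 (y) x 45 (z) mm, with a slot 65 x 17 mm through it from the top, long along x; origin at the centre of its underside. The probe's housing rests on its top, the pins hang in the slot; lift the probe at least 30 mm straight up to take it out.
- probe_grip (a point): Hand probe (about 185 g), upright in its stand; the point is the centre of its black handle, 36 (x) x 26 (y) x 80 (z) mm, z up. Below it a blue housing 76 (x) x 30 (y) x 34 (z) mm, its underside 74 mm below the point. Two brass spring pins, 8 mm diameter, at x = -25 and +25 mm, stick 24 mm out of it: free tips 98 mm below the point. Either pin may go on either dot.
- probe: The same probe; origin midway between the free pin tips, 98 mm below the handle's centre, same axes (x from pin a to pin b, z up).
- pin_a_tip (a point): Tip of the pin at the probe's x = -25 mm.
- pin_b_tip (a point): Tip of the pin at the probe's x = +25 mm.
- pin_a (a joint): How far pin a is pushed into the housing, m: 0 free, 0.012 fully in. Spring: 0.6 N to start, then 0.3 N per mm (2.4 N at half way; both pins together 4.8 N).
- pin_b (a joint): The same for pin b.
- jar: Bystander: amber glass jar with white cap, 52 mm diameter, 60 mm high; origin at its foot.
- weight: Bystander: 500 g steel test weight with a knob, 42 mm diameter, 60 mm high; origin at its foot.
- sieve: Bystander: open brass laboratory sieve, 104 mm diameter, 42 mm high; origin at its foot.
There are look-alikes about, which are no part of the job. What is shaped like the stand but turquoise is not meant. There is more than one size of the muff; the one meant has the size given above.

How it is judged (in metres and radians):
On the way:
1. the ear defenders hang over the rail by their headband, released (contact force between muff and rail above 0.8 N and contact force between the fingers and muff below 0.05 N and x of muff_pad in the frame of rail between -0.04 and 0.04 m and y of muff_pad in the frame of rail between -0.11 and 0.11 m and height (world z) of muff_pad above 0.18 m and angle between muff's own z axis and vertical below 0.4 rad), for 0.3 s.
At the end, for the whole second after the job is handed in: Ear defenders hang at rest on the bar (crown within 40 mm across, 110 mm along; lean under 0.4 rad), not touched. Probe held in the gripper, still, within 0.14 rad of upright, each pin within 10 mm of the centre of its own dot, both pins pushed in 3 to 9.5 mm, 1.5 to 10 N on the slab (all of step 1 and linear speed of muff below 0.06 m/s and ((horizontal distance between pin_a_tip and dot_a below 0.01 m and horizontal distance between pin_b_tip and dot_b below 0.01 m) or (horizontal distance between pin_a_tip and dot_b below 0.01 m and horizontal distance between pin_b_tip and dot_a below 0.01 m)) and angle between probe's own z axis and vertical below 0.14 rad and value of joint pin_a between 0.003 and 0.0095 m and value of joint pin_b between 0.003 and 0.0095 m and contact force between probe and slab between 1.5 and 10 N and contact force between the fingers and probe above 1 N and contact force between probe and stand below 0.05 N and linear speed of probe below 0.02 m/s); the arm keeps its last pose, push and grip.
It fails at once if the jar is pushed more than 30 mm or knocked over (distance of jar from where it was at the start of the episode above 0.03 m or angle between jar's own z axis and vertical above 0.5 rad).
It fails at once if the steel weight is pushed more than 30 mm or knocked over (distance of weight from where it was at the start of the episode above 0.03 m or angle between weight's own z axis and vertical above 0.5 rad).
It fails at once if the brass sieve is pushed more than 30 mm or knocked over (distance of sieve from where it was at the start of the episode above 0.03 m or angle between sieve's own z axis and vertical above 0.5 rad).
It fails at once if the probe is pressed or knocked hard on the slab (over 25 N) (contact force between probe and slab above 25 N).
It fails at once if the ear defenders are slammed down on the slab (over 40 N) (contact force between muff and slab above 40 N).
It also fails if it takes over 62 s, if anything falls off the work surface, if the arm or the gripper's body presses on something with over 40 N, if the wrist force passes 120 N, or if a joint passes its speed limit or range.

## Working session

There is one attempt and no reset: what is moved stays moved. The work goes in short steps, Python scripts to look and compute and a shell command to move; the robot and the scene stay as the last step left them, time stands still between calls to the robot, and variables do not carry over. Pictures are saved under pics/ and viewed, and the job is handed in when it is done.

```bash
ls; mkdir -p pics; cat > h.py <<'E'
from workcell import *
import numpy as np, cv2
def snap(n,f):
    im,d=get_image(n); cv2.imwrite('pics/%s.png'%f,im); np.save('pics/%s.npy'%f,d); return im,d
E
python3 - <<'E'
from h import *
for n in('side','top'):
    im,d=snap(n,n+'0'); print(n,camera_params(n),im.shape)
o=get_obs(); print(o['time_s'],o['tcp_pos'],o['tool_rot'],o['grip_width'],o['ft_force'])
import workcell; print([k for k in dir(workcell) if 'pinch' in k.lower()], )
try: print(pinch_z)
except Exception as e: print(e)
E
```

```text
pics
side {'fovy': 53.60273246656894, 'cx': 261.9542922736456, 'cy': 190.76064118755792, 'xyz': array([0.08019639, 0.41993857, 0.86717183]), 'attitude': array([[-0.76533974, -0.45322976,  0.45698783],
       [-0.64353319,  0.55095057, -0.53133652],
       [-0.01096018, -0.70073979, -0.71333276]])} (384, 512, 3)
top {'fovy': 44.661381722801956, 'cx': 256.43741471246494, 'cy': 185.0514596635501, 'xyz': array([ 0.37292459, -0.08444239,  1.46042417]), 'attitude': array([[ 0.0167052 , -0.99266392,  0.11974674],
       [-0.99964039, -0.01909392, -0.01882852],
       [ 0.02097682, -0.11938915, -0.99262591]])} (384, 512, 3)
0.1 [ 0.17126484 -0.52240847  0.23075254] [[ 9.50247919e-01  3.11494535e-01 -2.17635214e-04]
 [ 3.11494579e-01 -9.50247268e-01  1.12138186e-03]
 [ 1.42497054e-04 -1.13338297e-03 -9.99999348e-01]] 0.08566004532136381 [ 0.63183872  0.59862716 -0.90862218]
['pinch_z']
-0.0187
```

View pics/side0.png

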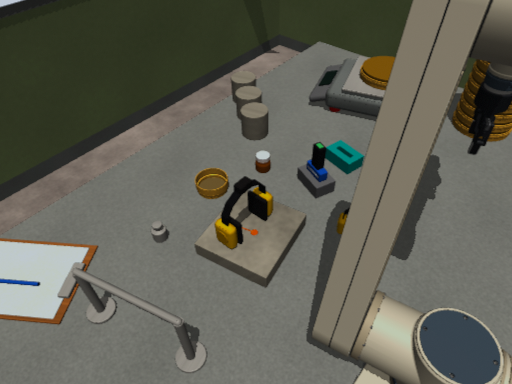

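View pics/top0.png

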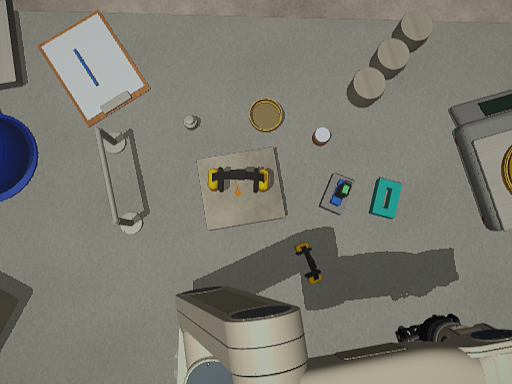

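```bash
python3 - <<'E'
from h import *
for c in('side','top'):
  for l in('muff','muff_pad','rail','probe','stand','mark_mid','slab'):
    print(c,l,[(round(r['conf'],2),[round(a*b) for a,b in zip(r['rect'],(512,384,512,384))]) for r in recognise(c,l)[:4]])
E
```

```text
side muff [(0.93, [212, 176, 273, 249]), (0.53, [336, 210, 347, 233])]
side muff_pad [(0.69, [213, 178, 274, 248]), (0.51, [334, 212, 347, 235])]
side rail [(0.97, [69, 266, 204, 374])]
side probe [(0.62, [307, 143, 325, 183])]
side stand [(0.88, [298, 164, 335, 198]), (0.79, [327, 140, 365, 172])]
side mark_mid [(0.46, [249, 227, 259, 235]), (0.3, [254, 152, 272, 173])]
side slab []
top muff [(0.86, [206, 169, 268, 191]), (0.68, [295, 239, 323, 287])]
top muff_pad [(0.96, [206, 169, 270, 195]), (0.72, [294, 241, 321, 284])]
top rail [(0.83, [92, 126, 143, 235]), (0.66, [246, 100, 283, 134])]
top probe [(0.74, [328, 181, 347, 201])]
top stand [(0.73, [370, 182, 403, 222]), (0.63, [321, 172, 355, 215])]
top mark_mid [(0.5, [236, 192, 242, 195])]
top slab [(0.89, [194, 149, 284, 232])]
```

Both pictures agree on the candidates:
- **Ear defenders:** a large pair on the slab (top 239,178; side 243,212) and a small pair on the table (top 309,262; side 342,222).
- **Stands:** a grey one holding the probe (top 338,193) and a turquoise one (top 386,198).
- **Rail:** only one, with its bar from top (103,133) to (118,222).

I choose the large pair on the slab and the grey stand. Next I'll measure them and check close crops.

```bash
cat >> h.py <<'E'
def cloud(n,d):
    p=camera_params(n); f=192/np.tan(np.radians(p['fovy']/2))
    v,u=np.mgrid[0:384,0:512]
    c=np.stack([(u-p['cx'])/f*d,(v-p['cy'])/f*d,d],-1)
    w=c@np.array(p['attitude']).T+p['xyz']; w[d<=0]=np.nan
    return w
def proj(n,X):
    p=camera_params(n); f=192/np.tan(np.radians(p['fovy']/2))
    c=(np.atleast_2d(X)-p['xyz'])@np.array(p['attitude'])
    return c[:,:2]/c[:,2:]*f+[p['cx'],p['cy']]
E
python3 - <<'E'
from h import *
W={};I={}
for n in('side','top'):
    I[n]=cv2.imread(f'pics/{n}0.png'); W[n]=cloud(n,np.load(f'pics/{n}0.npy'))
def sel(n,box,z0,z1):
    l,t,r,b=box; m=np.zeros((384,512),bool); m[t:b,l:r]=1
    z=W[n][...,2]; return m&(z>z0)&(z<z1)
def rep(name,n,m):
    P=W[n][m]; 
    if len(P)<3: print(name,n,len(P)); return
    r=cv2.minAreaRect((P[:,:2]*1000).astype(np.float32))
    print(name,n,len(P),'med',np.median(P,0).round(4),'minrect',np.round(r[0],1),np.round(r[1],1),round(r[2],1),'z',np.percentile(P[:,2],[5,50,95]).round(3))
T=dict(slab=(180,140,300,240),muff=(200,160,275,200),rail=(85,120,150,240),stand=(315,165,358,220))
S=dict(slab=(190,170,310,285),muff=(205,170,280,255),rail=(62,255,215,378),stand=(292,135,340,200))
for n,B in(('top',T),('side',S)):
    rep('slab',n,sel(n,B['slab'],.04,.06))
    rep('muff pad top',n,sel(n,B['muff'],.21,.25))
    rep('muff all',n,sel(n,B['muff'],.08,.25))
    rep('bar',n,sel(n,B['rail'],.165,.2))
    rep('stand top',n,sel(n,B['stand'],.038,.05))
    rep('probe hsg',n,sel(n,B['stand'],.06,.085))
    rep('handle',n,sel(n,B['stand'],.1,.2))
    h=cv2.cvtColor(I[n],cv2.COLOR_BGR2HSV); l,t,r,b=B['slab']
    m=(h[...,0]>4)&(h[...,0]<16)&(h[...,1]>170)&(h[...,2]>140); k=sel(n,B['slab'],.04,.06)&m
    nn,lab,st,ce=cv2.connectedComponentsWithStats(k.astype(np.uint8))
    for i in range(1,nn):
        P=W[n][lab==i]; print('orange',n,ce[i].round(1),st[i][4],P.mean(0).round(4))
a=cv2.resize(I['top'][130:240,190:365],None,fx=4,fy=4,interpolation=2)
b=cv2.resize(I['side'][130:290,190:370],None,fx=3.5,fy=3.5,interpolation=2)
cv2.imwrite('pics/ca.png',a);cv2.imwrite('pics/cb.png',b)
E
```

```text
slab top 4702 med [ 0.513  -0.0637  0.05  ] minrect [533.4 -62.4] [220.9 240.3] 10.6 z [0.045 0.05  0.055]
muff pad top top 161 med [ 0.5497 -0.0556  0.2193] minrect [550.2 -55.3] [24.8 43.1] 0.9 z [0.214 0.219 0.223]
muff all top 930 med [ 0.5468 -0.0579  0.133 ] minrect [549.9 -54.8] [ 66.  178.4] 1.2 z [0.113 0.133 0.221]
bar top 612 med [0.5445 0.3038 0.1808] minrect [548.3 305.1] [278.7  20.2] 14.3 z [0.174 0.181 0.186]
stand top top 459 med [ 0.517  -0.3486  0.0448] minrect [ 522.  -359.3] [ 71.2 110.9] 67.5 z [0.04  0.045 0.049]
probe hsg top 141 med [ 0.5048 -0.3502  0.0775] minrect [ 522. -358.] [30.7 75.9] 68.6 z [0.064 0.078 0.082]
handle top 170 med [ 0.5207 -0.3544  0.1574] minrect [ 522.4 -358.4] [25.9 37. ] 68.3 z [0.109 0.157 0.163]
orange top [235. 181.] 3 [ 0.5543 -0.0458  0.0497]
orange top [236. 185.] 3 [ 0.5418 -0.0492  0.0524]
orange top [237. 188.] 1 [ 0.5323 -0.0525  0.0559]
orange top [236. 190.] 1 [ 0.5263 -0.0496  0.0546]
orange top [239.8 192. ] 5 [ 0.5207 -0.0611  0.0517]
orange top [238. 195.] 1 [ 0.512  -0.0558  0.0464]
slab side 4495 med [ 0.5018 -0.0487  0.0509] minrect [567.4 -90.6] [361.8 401.2] 39.0 z [0.045 0.051 0.054]
muff pad top side 177 med [ 0.5477 -0.0511  0.2201] minrect [550.9 -53.9] [26.8 46.5] 2.4 z [0.211 0.22  0.222]
muff all side 1598 med [ 0.5449 -0.0319  0.128 ] minrect [549.3 -51. ] [ 66.4 176.4] 2.2 z [0.088 0.128 0.22 ]
bar side 1081 med [0.5309 0.3049 0.182 ] minrect [548.7 308.3] [280.5  19.2] 14.3 z [0.175 0.182 0.185]
stand top side 488 med [ 0.5279 -0.3504  0.0462] minrect [ 517.4 -425.9] [237.3 124.6] 83.7 z [0.04  0.046 0.049]
probe hsg side 179 med [ 0.5082 -0.3451  0.0768] minrect [ 524.5 -354.1] [29.  77.6] 69.8 z [0.062 0.077 0.082]
handle side 262 med [ 0.517  -0.3481  0.1401] minrect [ 523.1 -356.1] [29.6 38.1] 63.7 z [0.105 0.14  0.162]
orange side [252.4 231.1] 44 [ 0.5236 -0.0528  0.0517]
```

View pics/ca.png

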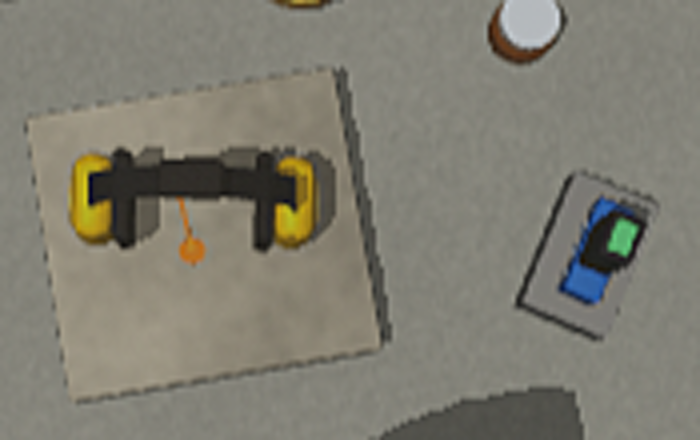

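View pics/cb.png

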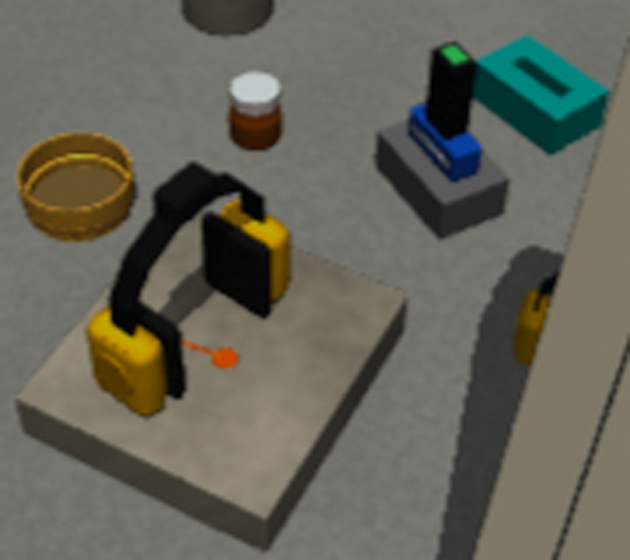

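The large pair's pad measures 43 x 25 mm, centred at (0.550, -0.055) with its top at 0.220 m, so it matches the size given. The grey stand holds the probe. The orange dot at side (252,231) is visible, and its line runs under the muff.

```bash
cat >> h.py <<'E'
from scipy.spatial.transform import Rotation as Ro
def goal(x,y,z,yaw):
    "row to reach TCP xyz, tool y at yaw deg, tool down, from measured pose"
    o=get_obs(); R=np.array(o['tool_rot']); p=np.array(o['tcp_pos'])
    a=np.radians(yaw); ty=np.array([np.cos(a),np.sin(a),0]); tz=np.array([0,0,-1.]); tx=np.cross(ty,tz)
    G=np.stack([tx,ty,tz],1)
    rv=Ro.from_matrix(R.T@G).as_rotvec(degrees=True); d=R.T@(np.array([x,y,z])-p)*100
    print('t',round(o['time_s'],2),'tcp',p.round(4),'w',round(o['grip_width'],4),'F',np.round(o['ft_force'],1),'q',np.round(o['joint_pos'],0))
    print('row',rv.round(2),d.round(2))
E
python3 -c "
from h import *
goal(.550,-.055,.28,1.5)"
```

```text
t 0.8 tcp [ 0.1713 -0.5226  0.2313] w 0.0854 F [-0.1 -0.5  0.4] q [-81.  15.   1.  76.  -0.  81.]
row [ 0.000e+00  1.000e-02 -7.335e+01] [ 50.55 -32.64  -4.88]
```

```bash
python3 -m inch '[[[0,0,-8,4,-2.6,-4.9,8.5],[0,0,-16,8,-5.2,-4.9,8.5],[0,0,-24,12,-7.8,-4.9,8.5],[0,0,-32,16,-10.4,-4.9,8.5],[0,0,-40,20,-13,-4.9,8.5]]]'; python3 -c "
from h import *
goal(.550,-.055,.28,1.5)"
```

```text
time_s: 1.3
tcp_pos: [0.3186, -0.339, 0.2806]
tool_rot: [[0.523, 0.852, 0.001], [0.852, -0.523, -0.001], [-0.0, 0.001, -1.0]]
ft_force: [0.7, -0.7, 0.4]
grip_width: 0.0849
t 1.3 tcp [ 0.3186 -0.339   0.2806] w 0.0849 F [ 0.7 -0.7  0.4] q [-57.   6.  -3.  81.   0.  64.]
row [ 4.000e-02  3.000e-02 -3.306e+01] [36.31  4.85  0.05]
```

```bash
python3 -m inch '[[[0,0,-7,4,0.5,0,8.5],[0,0,-14,8.5,1.1,0,8.5],[0,0,-21,13,1.7,0,8.5],[0,0,-28,17.5,2.3,0,8.5],[0,0,-33,22,2.9,0,8.5]]]'; python3 -c "
from h import *
goal(.550,-.055,.28,1.5)"
```

```text
time_s: 1.8
tcp_pos: [0.4594, -0.1673, 0.2805]
tool_rot: [[-0.025, 1.0, 0.001], [1.0, 0.025, -0.0], [-0.0, 0.001, -1.0]]
ft_force: [0.7, -0.6, 0.2]
grip_width: 0.085
t 1.8 tcp [ 0.4594 -0.1673  0.2805] w 0.085 F [ 0.7 -0.6  0.2] q [-30.   8.  -0.  82.  -0.  59.]
row [ 0.03  0.02 -0.08] [11.01  9.33  0.05]
```

```bash
python3 -m inch '[[[0,0,0,4,3.4,0,8.5],[0,0,0,8,6.7,0,8.5],[0,0,0,10,8.5,0,8.5],[0,0,0,10.8,9.2,0,8.5],[0,0,0,10.8,9.2,0,8.5]]]'; python3 - <<'E'
from h import *
goal(.550,-.055,.197,1.5)
E
```

```text
time_s: 2.3
tcp_pos: [0.5489, -0.0582, 0.2798]
tool_rot: [[-0.022, 1.0, -0.001], [1.0, 0.022, 0.0], [0.0, -0.001, -1.0]]
ft_force: [-0.6, -0.7, 0.0]
grip_width: 0.0849
t 2.3 tcp [ 0.5489 -0.0582  0.2798] w 0.0849 F [-0.6 -0.7  0. ] q [-15.  15.   8.  83.  -0.  74.]
row [-0.04 -0.01 -0.22] [0.32 0.13 8.28]
```

```bash
python3 -m inch '[[[0,0,0,0.2,0.1,2.5,8.5],[0,0,0,0.3,0.1,5,8.5],[0,0,0,0.3,0.1,7,8.5],[0,0,0,0.3,0.1,8.1,8.5],[0,0,0,0.3,0.1,8.2,8.5]]]'; python3 - <<'E'
from h import *
goal(.550,-.055,.197,1.5)
for n in('side','top'):
    im,d=snap(n,n+'1')
a=cv2.imread('pics/side1.png')[130:290,170:350];b=cv2.imread('pics/top1.png')[110:230,180:315]
cv2.imwrite('pics/c1.png',np.hstack([cv2.resize(a,(400,356)),cv2.resize(b,(400,356))]))
E
```

```text
time_s: 2.8
tcp_pos: [0.5483, -0.0571, 0.1975]
tool_rot: [[-0.019, 1.0, -0.002], [1.0, 0.019, 0.0], [0.0, -0.002, -1.0]]
ft_force: [-0.4, 0.4, 0.0]
grip_width: 0.085
t 2.8 tcp [ 0.5483 -0.0571  0.1975] w 0.085 F [-0.4  0.4  0. ] q [-15.  16.  -3.  72.  -0.  74.]
row [-0.1  -0.02 -0.43] [0.2  0.17 0.05]
```

View pics/c1.png

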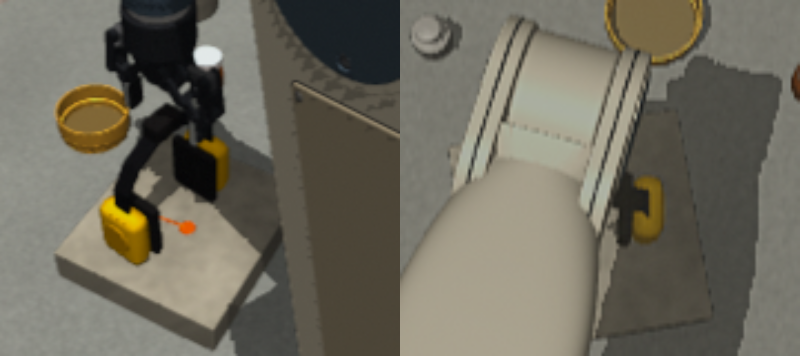

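The fingers straddle the crown pad at about (150,110) in the left half of the combined crop, and the cups stand undisturbed. Next I'll close.

```bash
python3 -m inch '[[[0,0,0,0.2,0.15,0,2],[0,0,0,0.2,0.15,0,2],[0,0,0,0.2,0.15,0,2],[0,0,0,0.2,0.15,0,2],[0,0,0,0.2,0.15,0,2]]]'; python3 - <<'E'
from h import *
goal(.550,-.055,.197,1.5)
E
```

```text
time_s: 3.4
tcp_pos: [0.5512, -0.0541, 0.1988]
tool_rot: [[-0.02, 1.0, 0.001], [1.0, 0.02, -0.0], [-0.0, 0.001, -1.0]]
ft_force: [1.3, -0.3, 3.5]
grip_width: 0.0249
t 3.4 tcp [ 0.5512 -0.0541  0.1988] w 0.0249 F [ 1.3 -0.3  3.5] q [-14.  16.  -2.  72.   0.  75.]
row [ 0.07  0.01 -0.34] [-0.09 -0.12  0.18]
```

```bash
python3 -m inch '[[[0,0,0,0,0,-1,2],[0,0,0,0,0,-3,2],[0,0,0,0,0,-6,2],[0,0,0,0,0,-9,2],[0,0,0,0,0,-12,2]]]';  python3 -m inch '[[[0,0,0,0,0,-2.5,2],[0,0,0,0,0,-4.5,2],[0,0,0,0,0,-5.5,2],[0,0,0,0,0,-6,2],[0,0,0,0,0,-6,2]]]'; python3 - <<'E'
from h import *
goal(.5485,.307,.37,14.3)
for n in('side','top'):
    im,d=snap(n,n+'2')
a=cv2.imread('pics/side2.png');b=cv2.imread('pics/top2.png')
cv2.imwrite('pics/c2.png',np.hstack([cv2.resize(a,(400,300)),cv2.resize(b,(400,300))]))
E
```

```text
time_s: 3.9
tcp_pos: [0.5503, -0.054, 0.3197]
tool_rot: [[-0.02, 1.0, -0.001], [1.0, 0.02, 0.0], [0.0, -0.001, -1.0]]
ft_force: [0.1, 0.2, -2.7]
grip_width: 0.0247
time_s: 4.4
tcp_pos: [0.5508, -0.0541, 0.3787]
tool_rot: [[-0.02, 1.0, 0.0], [1.0, 0.02, -0.0], [-0.0, 0.0, -1.0]]
ft_force: [-0.8, 1.7, -3.4]
grip_width: 0.0247
t 4.4 tcp [ 0.5508 -0.0541  0.3787] w 0.0247 F [-0.8  1.7 -3.4] q [-14.  16.  24.  98.  -0.  75.]
row [ 2.000e-02  1.000e-02 -1.315e+01] [36.11  0.5   0.86]
```

View pics/c2.png

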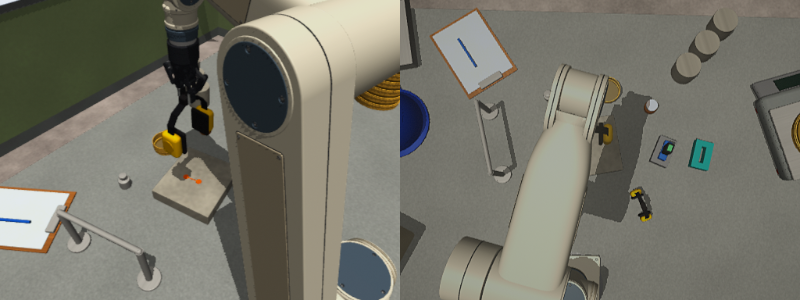

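```bash
python3 -m inch '[[[0,0,-1,1,0,0,2],[0,0,-3,3.5,0,0,2],[0,0,-5,7,0.1,0,2],[0,0,-7,10.5,0.2,0,2],[0,0,-9,14,0.2,0,2]]]';  python3 - <<'E'
from h import *
goal(.5485,.307,.375,14.3)
E
```

```text
time_s: 5.0
tcp_pos: [0.5495, 0.0877, 0.3778]
tool_rot: [[-0.178, 0.984, -0.001], [0.984, 0.178, 0.0], [0.0, -0.001, -1.0]]
ft_force: [-0.3, -0.6, -3.5]
grip_width: 0.0248
t 5.0 tcp [0.5495 0.0877 0.3778] w 0.0248 F [-0.3 -0.6 -3.5] q [ 0. 16. 24. 98.  0. 80.]
row [-0.05 -0.03 -4.03] [21.59  3.81  0.28]
```

```bash
python3 -m inch '[[[0,0,-2,4,0.7,0,2],[0,0,-4,8,1.4,0,2],[0,0,-4,12,2.1,0,2],[0,0,-4,16,2.8,0.2,2],[0,0,-4,19,3.4,0.3,2]]]'; python3 -m inch '[[[0,0,0,1.5,0.3,0,2],[0,0,0,2.2,0.4,0,2],[0,0,0,2.4,0.4,0,2],[0,0,0,2.4,0.4,0,2],[0,0,0,2.4,0.4,0,2]]]';  python3 - <<'E'
from h import *
goal(.5485,.307,.30,14.3)
for n in('side','top'):
    im,d=snap(n,n+'3')
a=cv2.imread('pics/side3.png');b=cv2.imread('pics/top3.png')
cv2.imwrite('pics/c3.png',np.hstack([cv2.resize(a,(400,300)),cv2.resize(b,(400,300))]))
E
```

```text
time_s: 5.5
tcp_pos: [0.5489, 0.2819, 0.3746]
tool_rot: [[-0.247, 0.969, -0.001], [0.969, 0.247, 0.0], [0.0, -0.001, -1.0]]
ft_force: [0.0, 0.1, -2.9]
grip_width: 0.0244
time_s: 6.0
tcp_pos: [0.5481, 0.302, 0.3756]
tool_rot: [[-0.243, 0.97, 0.0], [0.97, 0.243, -0.0], [-0.0, 0.0, -1.0]]
ft_force: [-0.6, -0.9, -2.7]
grip_width: 0.0249
t 6.0 tcp [0.5481 0.302  0.3756] w 0.0249 F [-0.6 -0.9 -2.7] q [ 21.  24.  36. 102.  -0.  97.]
row [ 0.02  0.01 -0.22] [0.47 0.16 7.56]
```

View pics/c3.png

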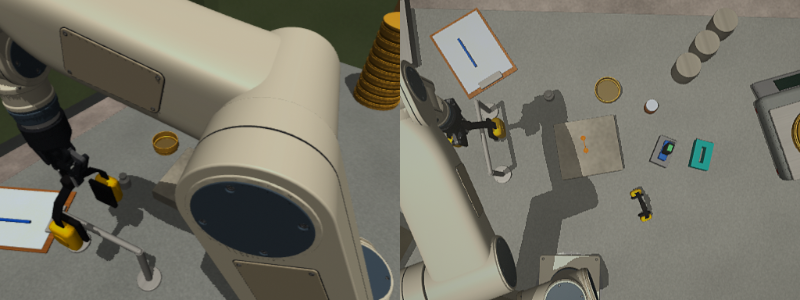

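```bash
python3 -m inch '[[[0,0,0,0.4,0.1,2,2],[0,0,0,0.4,0.1,5,2],[0,0,0,0.4,0.1,8,2],[0,0,0,0.4,0.1,11,2],[0,0,0,0.4,0.1,13,2]]]'; python3 - <<'E'
from h import *
goal(.5485,.307,.187,14.3)
E
```

```text
time_s: 6.6
tcp_pos: [0.5475, 0.3063, 0.2433]
tool_rot: [[-0.244, 0.97, -0.002], [0.97, 0.244, -0.001], [-0.0, -0.002, -1.0]]
ft_force: [-0.1, 0.9, -3.1]
grip_width: 0.0249
t 6.6 tcp [0.5475 0.3063 0.2433] w 0.0249 F [-0.1  0.9 -3.1] q [22. 23. 14. 82. -0. 97.]
row [-0.1   0.02 -0.2 ] [0.04 0.13 5.63]
```

```bash
python3 -m inch '[[[0,0,0,0,0,1.5,2],[0,0,0,0,0,3,2],[0,0,0,0,0,4,2],[0,0,0,0,0,4.8,2],[0,0,0,0,0,5.3,2]]]'; python3 - <<'E'
from h import *
goal(.5485,.307,.187,14.3)
E
```

```text
time_s: 7.1
tcp_pos: [0.548, 0.307, 0.1919]
tool_rot: [[-0.244, 0.97, -0.0], [0.97, 0.244, -0.0], [-0.0, -0.0, -1.0]]
ft_force: [-0.3, -0.2, -2.5]
grip_width: 0.0249
t 7.1 tcp [0.548  0.307  0.1919] w 0.0249 F [-0.3 -0.2 -2.5] q [22. 23.  8. 75. -0. 97.]
row [-0.    0.   -0.17] [-0.01  0.05  0.49]
```

```bash
python3 -m inch '[[[0,0,0,0,0,0.1,2],[0,0,0,0,0,0.2,2],[0,0,0,0,0,0.3,2],[0,0,0,0,0,0.35,2],[0,0,0,0,0,0.4,2]]]'; python3 - <<'E'
from h import *
goal(.5485,.307,.187,14.3)
E
```

```text
time_s: 7.6
tcp_pos: [0.548, 0.3074, 0.1885]
tool_rot: [[-0.245, 0.97, 0.0], [0.97, 0.245, 0.0], [0.0, 0.0, -1.0]]
ft_force: [0.4, -0.2, -2.6]
grip_width: 0.0249
t 7.6 tcp [0.548  0.3074 0.1885] w 0.0249 F [ 0.4 -0.2 -2.6] q [22. 23.  8. 74.  0. 97.]
row [ 0.02 -0.   -0.15] [-0.05  0.04  0.15]
```

```bash
python3 -m inch '[[[0,0,0,0,0,0.1,2],[0,0,0,0,0,0.2,2],[0,0,0,0,0,0.25,2],[0,0,0,0,0,0.3,2],[0,0,0,0,0,0.3,2]]]'
```

```text
time_s: 8.1
tcp_pos: [0.5479, 0.3073, 0.1857]
tool_rot: [[-0.244, 0.97, 0.0], [0.97, 0.244, 0.0], [0.0, 0.0, -1.0]]
ft_force: [-0.7, -0.9, 2.1]
grip_width: 0.0245
```

The wrist force swung from -2.6 to +2.1 N, so the band is resting on the bar. Next I'll open.

```bash
python3 -m inch '[[[0,0,0,0,0,0,3.2],[0,0,0,0,0,0,4],[0,0,0,0,0,0,5.5],[0,0,0,0,0,0,7],[0,0,0,0,0,0,8.5]]]'; python3 -m inch '[[[0,0,0,0,0,-0.5,8.5],[0,0,0,0,0,-1.5,8.5],[0,0,0,0,0,-3.5,8.5],[0,0,0,0,0,-6.5,8.5],[0,0,0,0,0,-9.5,8.5]]]'; python3 - <<'E'
from h import *
goal(.5225,-.3582,.25,68.5)
for n in('side','top'):
    im,d=snap(n,n+'4')
a=cv2.imread('pics/side4.png');b=cv2.imread('pics/top4.png')
cv2.imwrite('pics/c4.png',np.hstack([cv2.resize(a,(400,300)),cv2.resize(b,(400,300))]))
E
```

```text
time_s: 8.6
tcp_pos: [0.548, 0.3073, 0.1853]
tool_rot: [[-0.244, 0.97, 0.0], [0.97, 0.244, -0.0], [-0.0, 0.0, -1.0]]
ft_force: [-0.6, 0.6, 0.3]
grip_width: 0.0814
time_s: 9.1
tcp_pos: [0.5478, 0.3072, 0.2821]
tool_rot: [[-0.244, 0.97, 0.0], [0.97, 0.244, 0.0], [0.0, 0.0, -1.0]]
ft_force: [0.0, 0.9, 0.4]
grip_width: 0.0851
t 9.1 tcp [0.5478 0.3072 0.2821] w 0.0851 F [0.  0.9 0.4] q [22. 22. 20. 87.  0. 97.]
row [ 2.000e-02  0.000e+00 -5.435e+01] [-63.9  -18.72   3.2 ]
```

View pics/c4.png

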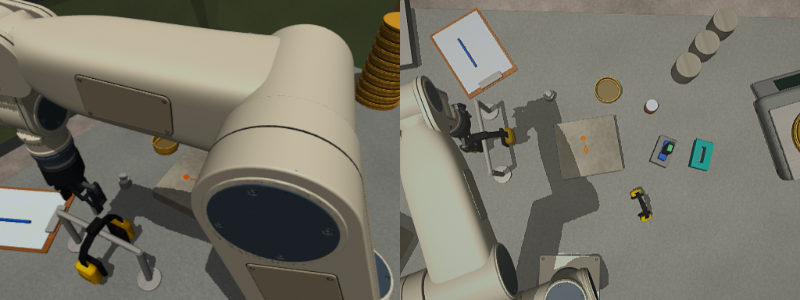

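The ear defenders now hang over the bar with one cup on each side (side view, about 105,250), and the hand is clear. Both dots are open to view in the top image (half-scale 585,138 and 587,150). I'll measure them and start moving to the probe.

```bash
python3 - <<'E'
from h import *
for n,f in(('top','top4'),('top','top3'),('side','side2')):
    I=cv2.imread(f'pics/{f}.png'); p=camera_params(n); W=cloud(n,np.load(f'pics/{f}.npy'))
    h=cv2.cvtColor(I,cv2.COLOR_BGR2HSV).astype(int)
    m=((h[...,0]>4)&(h[...,0]<18)&(h[...,1]>150)&(h[...,2]>110)&(W[...,2]>.04)&(W[...,2]<.06)).astype(np.uint8)
    m[:, :180]=0; m[:,310:]=0
    nn,lab,st,ce=cv2.connectedComponentsWithStats(m,connectivity=8)
    for i in range(1,nn):
        if st[i][4]<4: continue
        vv,uu=np.where(lab==i)
        # ray-plane z=.05
        fo=192/np.tan(np.radians(p['fovy']/2))
        r=np.stack([(uu-p['cx'])/fo,(vv-p['cy'])/fo,np.ones(len(uu))],-1)@np.array(p['attitude']).T
        X=p['xyz']+r*((.05-p['xyz'][2])/r[:,2:])
        c=cv2.minAreaRect((X[:,:2]*1000).astype(np.float32))
        print(f,st[i],ce[i].round(1),X.mean(0).round(4),np.round(c[0],1),np.round(c[1],1),round(c[2],1))
I=cv2.imread('pics/top4.png')[140:235,190:290]; cv2.imwrite('pics/c5.png',cv2.resize(I,None,fx=6,fy=6,interpolation=0))
E
python3 -m inch '[[[0,0,-5,-4,-1.1,0,8.5],[0,0,-10,-8,-2.3,0,8.5],[0,0,-15,-12.5,-3.6,0,8.5],[0,0,-20,-17,-5,0,8.5],[0,0,-25,-21.5,-6.3,0,8.5]]]'
```

```text
top4 [231 174   7   9  29] [234.  176.7] [ 0.5673 -0.0424  0.05  ] [565.9 -44.2] [24.9 16.2] 39.6
top4 [235 184   6  12  30] [237.3 191.3] [ 0.5229 -0.0535  0.05  ] [528.4 -54. ] [33.6 15.2] 1.2
top3 [231 174   7  12  31] [234.1 177.4] [ 0.5653 -0.0428  0.05  ] [561.4 -46.7] [35.1 17.1] 33.0
top3 [235 190   6   6  25] [237.6 192.4] [ 0.5194 -0.0543  0.05  ] [519.2 -54.2] [15.2 15.2] 1.2
side2 [234 223  24  12  82] [245.9 228.7] [ 0.5439 -0.0489  0.05  ] [544.2 -49. ] [69.3 19.2] 14.2
time_s: 9.7
tcp_pos: [0.5389, 0.0818, 0.2807]
tool_rot: [[-0.635, 0.773, 0.001], [0.773, 0.635, -0.0], [-0.0, 0.0, -1.0]]
ft_force: [0.7, 0.2, 0.3]
grip_width: 0.0846
```

View pics/c5.png

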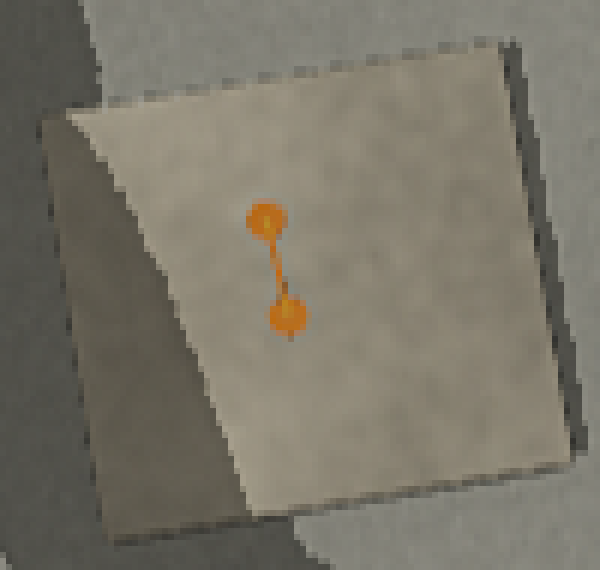

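Both dots are clear in the crop: the mark's middle is (0.544, -0.049) and its direction is 14.2°. The side camera's single box and the top camera's two dots agree within 1 mm.

```bash
python3 - <<'E'
from h import *
goal(.5226,-.3578,.22,68.5)
E
```

```text
t 9.7 tcp [0.5389 0.0818 0.2807] w 0.0846 F [0.7 0.2 0.3] q [-0. 14.  7. 83. -0. 50.]
row [ 2.000e-02  3.000e-02 -2.912e+01] [-32.94 -29.15   6.07]
```

```bash
python3 -m inch '[[[0,0,-6,-3,-2.7,0,8.5],[0,0,-12,-6.3,-5.6,0,8.5],[0,0,-18,-9.6,-8.5,0,8.5],[0,0,-24,-13,-11.5,0,8.5],[0,0,-29,-16.4,-14.5,0,8.5]]]'; python3 - <<'E'
from h import *
goal(.5226,-.3578,.22,68.5)
E
```

```text
time_s: 10.2
tcp_pos: [0.5301, -0.1371, 0.2808]
tool_rot: [[-0.93, 0.368, 0.001], [0.368, 0.93, -0.0], [-0.001, 0.0, -1.0]]
ft_force: [0.5, 0.3, -0.7]
grip_width: 0.0853
t 10.2 tcp [ 0.5301 -0.1371  0.2808] w 0.0853 F [ 0.5  0.3 -0.7] q [-23.  14.   7.  83.   0.  -2.]
row [ 0.    0.04 -0.1 ] [ -7.43 -20.8    6.08]
```

```bash
python3 -m inch '[[[0,0,0,-1.5,-4.2,0,8.5],[0,0,0,-3,-8.4,0,8.5],[0,0,0,-4.5,-12.6,0,8.5],[0,0,0,-6,-16.8,0,8.5],[0,0,0,-7.2,-20.4,1,8.5]]]'; python3 -m inch '[[[0,0,0,0,0,1,8.5],[0,0,0,0,0,2,8.5],[0,0,0,0,0,3,8.5],[0,0,0,0,0,3,8.5],[0,0,0,0,0,3,8.5]]]'; python3 - <<'E'
from h import *
goal(.5226,-.3578,.107,68.5)
E
```

```text
time_s: 10.7
tcp_pos: [0.5213, -0.354, 0.2714]
tool_rot: [[-0.928, 0.373, 0.002], [0.373, 0.928, -0.002], [-0.002, -0.001, -1.0]]
ft_force: [0.4, -0.3, -0.5]
grip_width: 0.0849
time_s: 11.2
tcp_pos: [0.5217, -0.3503, 0.2407]
tool_rot: [[-0.929, 0.371, 0.0], [0.371, 0.929, -0.0], [-0.0, -0.0, -1.0]]
ft_force: [0.8, 0.5, 0.5]
grip_width: 0.0851
t 11.2 tcp [ 0.5217 -0.3503  0.2407] w 0.0851 F [0.8 0.5 0.5] q [-42.  23.  14.  81.   0. -20.]
row [-0.    0.02 -0.27] [-0.36 -0.66 13.37]
```

```bash
python3 -m inch '[[[0,0,0,-0.4,-0.7,2,8.5],[0,0,0,-0.4,-0.7,4,8.5],[0,0,0,-0.4,-0.7,5,8.5],[0,0,0,-0.4,-0.7,5,8.5],[0,0,0,-0.4,-0.7,5,8.5]]]'; python3 - <<'E'
from h import *
goal(.5226,-.3578,.107,68.5)
for n in('side','top'):
    im,d=snap(n,n+'5')
a=cv2.imread('pics/side5.png')[100:240,250:437];b=cv2.imread('pics/top5.png')[120:270,250:450]
cv2.imwrite('pics/c6.png',np.hstack([cv2.resize(a,(400,300)),cv2.resize(b,(400,300))]))
E
```

```text
time_s: 11.7
tcp_pos: [0.5229, -0.3593, 0.1913]
tool_rot: [[-0.928, 0.372, 0.001], [0.372, 0.928, -0.001], [-0.001, -0.0, -1.0]]
ft_force: [0.1, 0.1, 0.8]
grip_width: 0.0851
t 11.7 tcp [ 0.5229 -0.3593  0.1913] w 0.0851 F [0.1 0.1 0.8] q [-42.  24.   9.  75.   0. -20.]
row [-0.02  0.05 -0.32] [0.09 0.13 8.43]
```

View pics/c6.png

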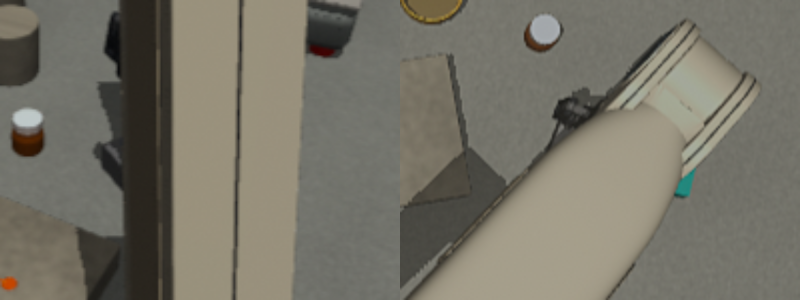

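The arm hides the stand in both views (only the jar at 28,130 of the crop is clear). I'll descend on the earlier two-camera measurement and feel for contact.

```bash
python3 -m inch '[[[0,0,-0.3,0.1,0.1,2,8.5],[0,0,-0.3,0.1,0.1,4,8.5],[0,0,-0.3,0.1,0.1,6,8.5],[0,0,-0.3,0.1,0.1,7.5,8.5],[0,0,-0.3,0.1,0.1,8.4,8.5]]]'; python3 -m inch '[[[0,0,0,0,0,0,8.5],[0,0,0,0,0,0,2.2],[0,0,0,0,0,0,2.2],[0,0,0,0,0,0,2.2],[0,0,0,0,0,0,2.2]]]';  python3 - <<'E'
from h import *
goal(.5226,-.3578,.107,68.5)
E
```

```text
time_s: 12.3
tcp_pos: [0.522, -0.3581, 0.1059]
tool_rot: [[-0.93, 0.367, -0.0], [0.367, 0.93, 0.0], [0.0, 0.0, -1.0]]
ft_force: [0.2, -0.2, 0.1]
grip_width: 0.0851
time_s: 12.8
tcp_pos: [0.5222, -0.3583, 0.1069]
tool_rot: [[-0.93, 0.367, 0.001], [0.367, 0.93, -0.001], [-0.001, -0.0, -1.0]]
ft_force: [-0.7, -0.2, -0.0]
grip_width: 0.0278
t 12.8 tcp [ 0.5222 -0.3583  0.1069] w 0.0278 F [-0.7 -0.2 -0. ] q [-42.  26.  -0.  64.  -0. -20.]
row [-0.02  0.05 -0.05] [-0.02  0.06 -0.01]
```

```bash
python3 -m inch '[[[0,0,0,0,0,0,2],[0,0,0,0,0,0,2],[0,0,0,0,0,-0.5,2],[0,0,0,0,0,-1.5,2],[0,0,0,0,0,-2.5,2]]]'; python3 -m inch '[[[0,0,0,0,0,-2,2],[0,0,0,0,0,-4,2],[0,0,0,0,0,-5.5,2],[0,0,0,0,0,-6.5,2],[0,0,0,0,0,-7,2]]]';  python3 - <<'E'
from h import *
goal(.544,-.049,.20,104.2)
E
```

```text
time_s: 13.3
tcp_pos: [0.5218, -0.3581, 0.1319]
tool_rot: [[-0.93, 0.367, -0.001], [0.367, 0.93, 0.0], [0.001, 0.0, -1.0]]
ft_force: [0.4, 0.5, -1.5]
grip_width: 0.0252
time_s: 13.8
tcp_pos: [0.5221, -0.3583, 0.2026]
tool_rot: [[-0.93, 0.367, 0.001], [0.367, 0.93, -0.001], [-0.001, -0.001, -1.0]]
ft_force: [-0.7, -0.3, -1.7]
grip_width: 0.0254
t 13.8 tcp [ 0.5221 -0.3583  0.2026] w 0.0254 F [-0.7 -0.3 -1.7] q [-42.  23.  10.  76.  -0. -20.]
row [ -0.05   0.06 -35.75] [ 9.33 29.58  0.23]
```

```bash
python3 -m inch '[[[0,0,-5,1,3.2,0,2],[0,0,-11,2,6.5,0,2],[0,0,-18,3.2,10,0,2],[0,0,-25,4.4,14,0,2],[0,0,-32,5.6,18,0,2]]]'; python3 - <<'E'
from h import *
goal(.544,-.049,.20,104.2)
E
```

```text
time_s: 14.3
tcp_pos: [0.5356, -0.1687, 0.2009]
tool_rot: [[-0.983, -0.186, -0.001], [-0.186, 0.983, 0.0], [0.001, 0.001, -1.0]]
ft_force: [0.6, 0.6, -0.9]
grip_width: 0.0257
t 14.3 tcp [ 0.5356 -0.1687  0.2009] w 0.0257 F [ 0.6  0.6 -0.9] q [-26.  17.  -1.  73.   0. -37.]
row [ 0.03 -0.04 -3.5 ] [-3.05 11.61  0.09]
```

```bash
python3 -m inch '[[[0,0,-2,-1,3.8,0,2],[0,0,-3.5,-2,7.3,0,2],[0,0,-3.5,-2.7,10,0,2],[0,0,-3.5,-3,11.4,0,2],[0,0,-3.5,-3,11.4,0,2]]]'; python3 - <<'E'
from h import *
goal(.544,-.049,.145,104.2)
E
```

```text
time_s: 14.8
tcp_pos: [0.5447, -0.0511, 0.2011]
tool_rot: [[-0.97, -0.243, -0.001], [-0.243, 0.97, 0.0], [0.0, 0.0, -1.0]]
ft_force: [-0.2, 0.5, -1.8]
grip_width: 0.0256
t 14.8 tcp [ 0.5447 -0.0511  0.2011] w 0.0256 F [-0.2  0.5 -1.8] q [-14.  15.  -3.  72.   0. -28.]
row [ 0.02 -0.03 -0.12] [0.01 0.22 5.61]
```

```bash
python3 -m inch '[[[0,0,0,0,0.2,1.5,2],[0,0,0,0,0.2,3,2],[0,0,0,0,0.2,4,2],[0,0,0,0,0.2,4.8,2],[0,0,0,0,0.2,5,2]]]'; python3 - <<'E'
from h import *
goal(.544,-.049,.140,104.2)
for n in('side','top'):
    im,d=snap(n,n+'6')
a=cv2.imread('pics/side6.png')[150:290,150:337];b=cv2.imread('pics/top6.png')[120:270,150:350]
cv2.imwrite('pics/c7.png',np.hstack([cv2.resize(a,(400,300),interpolation=2),cv2.resize(b,(400,300))]))
E
```

```text
time_s: 15.3
tcp_pos: [0.544, -0.0513, 0.1504]
tool_rot: [[-0.971, -0.24, -0.001], [-0.24, 0.971, 0.0], [0.001, 0.0, -1.0]]
ft_force: [0.5, 0.1, -1.6]
grip_width: 0.0249
t 15.3 tcp [ 0.544  -0.0513  0.1504] w 0.0249 F [ 0.5  0.1 -1.6] q [-14.  17.  -8.  65.  -0. -28.]
row [ 0.03 -0.07 -0.3 ] [-0.05  0.22  1.04]
```

View pics/c7.png

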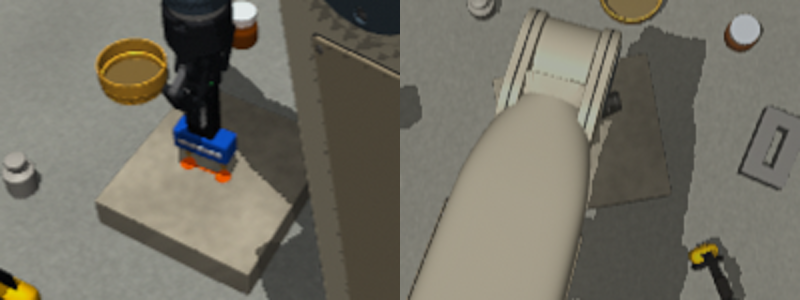

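The probe stands above the dots (crop 205,170), and the empty grey stand is at crop (770,150). I'll check the alignment with an enlarged overlay of the predicted pins and housing.

```bash
python3 - <<'E'
from h import *
I=cv2.imread('pics/side6.png'); s=10; x0,y0=215,195
C=cv2.resize(I[y0:y0+55,x0:x0+60],None,fx=s,fy=s,interpolation=0)
def dr(P,col):
    for q in proj('side',P): cv2.circle(C,(int((q[0]+.5-x0)*s),int((q[1]+.5-y0)*s)),3,col,-1)
a=np.radians(14.2); ex=np.array([np.cos(a),np.sin(a),0]); ey=np.array([-np.sin(a),np.cos(a),0])
o=get_obs(); p=np.array(o['tcp_pos']); tip=np.array([p[0],p[1],p[2]-.0859])
print(p.round(4))
dr([tip+.025*ex,tip-.025*ex],(0,255,0))
b=tip+[0,0,.024]
for z in(0,.034): dr([b+[0,0,z]+sx*.038*ex+sy*.015*ey for sx in(1,-1) for sy in(1,-1)],(255,255,0))
th=np.linspace(0,6.28,24)
M=np.array([.544,-.049,.05])
for k in(1,-1): dr([M+k*.025*ex+.01*(np.cos(t)*ex+np.sin(t)*ey) for t in th],(255,0,255))
cv2.imwrite('pics/c8.png',C)
# blue face points
W=cloud('side',np.load('pics/side6.npy')); h=cv2.cvtColor(I,cv2.COLOR_BGR2HSV)
m=(h[...,0]>105)&(h[...,0]<125)&(h[...,1]>150)&(h[...,2]>60); m[:190]=0;m[240:]=0;m[:,:215]=0;m[:,280:]=0
P=W[m]; d=(P-tip); print(m.sum()); L=np.stack([d@ex,d@ey,d[:,2]],1); print(np.nanpercentile(L,[2,10,50,90,98],axis=0).round(4))
E
```

```text
[ 0.5444 -0.0511  0.1512]
262
[[-0.0369 -0.0103  0.0306]
 [-0.0362 -0.0057  0.0335]
 [-0.0168  0.0126  0.0552]
 [ 0.0285  0.0158  0.0597]
 [ 0.0333  0.0167  0.0614]]
```

View pics/c8.png

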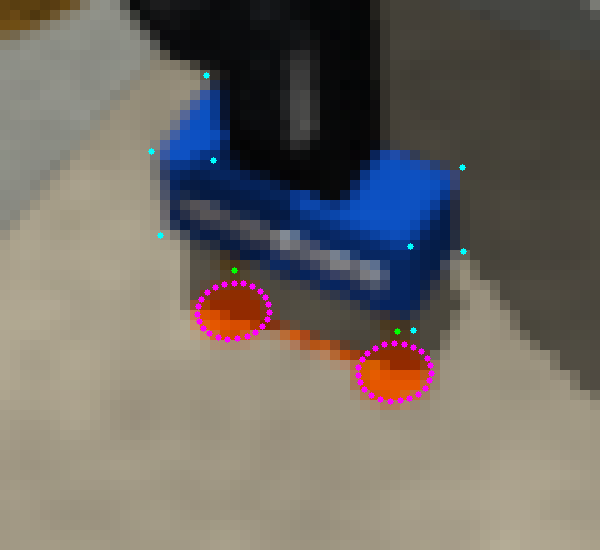

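The overlay agrees within about 1 px (2 mm): the dots match, and the probe sits 1 mm short along +y. Next is a slow descent.

```bash
python3 -m inch '[[[0,0,0,0,0.1,0.3,2],[0,0,0,0,0.1,0.6,2],[0,0,0,0,0.1,0.8,2],[0,0,0,0,0.1,1,2],[0,0,0,0,0.1,1.1,2]]]'; python3 -m inch '[[[0,0,0,0,0,0,2],[0,0,0,0,0,0.1,2],[0,0,0,0,0,0.2,2],[0,0,0,0,0,0.3,2],[0,0,0,0,0,0.3,2]]]'; python3 - <<'E'
from h import *
goal(.544,-.049,.130,104.2)
E
```

```text
time_s: 15.9
tcp_pos: [0.5441, -0.0497, 0.1401]
tool_rot: [[-0.97, -0.241, -0.0], [-0.241, 0.97, 0.0], [0.0, 0.0, -1.0]]
ft_force: [-0.4, -0.0, -2.4]
grip_width: 0.0256
time_s: 16.4
tcp_pos: [0.544, -0.0497, 0.1371]
tool_rot: [[-0.971, -0.241, -0.0], [-0.241, 0.971, 0.0], [0.0, 0.0, -1.0]]
ft_force: [-0.1, -0.2, -1.3]
grip_width: 0.0249
t 16.4 tcp [ 0.544  -0.0497  0.1371] w 0.0249 F [-0.1 -0.2 -1.3] q [-14.  17. -10.  63.   0. -28.]
row [ 0.01 -0.01 -0.25] [-0.01  0.07  0.71]
```

```bash
python3 -m inch '[[[0,0,-0.2,0,0.05,0.1,2],[0,0,-0.2,0,0.05,0.2,2],[0,0,-0.2,0,0.05,0.25,2],[0,0,-0.2,0,0.05,0.3,2],[0,0,-0.2,0,0.05,0.3,2]]]'; python3 -m inch '[[[0,0,0,0,0,0.05,2],[0,0,0,0,0,0.1,2],[0,0,0,0,0,0.15,2],[0,0,0,0,0,0.2,2],[0,0,0,0,0,0.2,2]]]'
```

```text
time_s: 16.9
tcp_pos: [0.544, -0.0492, 0.1344]
tool_rot: [[-0.97, -0.244, 0.0], [-0.244, 0.97, 0.0], [-0.0, 0.0, -1.0]]
ft_force: [-0.5, -0.1, 0.4]
grip_width: 0.0254
time_s: 17.4
tcp_pos: [0.544, -0.0492, 0.1323]
tool_rot: [[-0.97, -0.244, 0.0], [-0.244, 0.97, 0.0], [-0.0, 0.0, -1.0]]
ft_force: [-0.1, 1.4, 1.7]
grip_width: 0.0252
```

Contact came at about TCP z 0.136, as predicted, and the pins are about 3.8 mm in. I'll go another 2.2 mm.

```bash
python3 -m inch '[[[0,0,0,0,0,0.05,2],[0,0,0,0,0,0.1,2],[0,0,0,0,0,0.15,2],[0,0,0,0,0,0.2,2],[0,0,0,0,0,0.22,2]]]'; python3 -m inch '[[[0,0,0,0,0,0,2],[0,0,0,0,0,0,2],[0,0,0,0,0,0,2],[0,0,0,0,0,0,2],[0,0,0,0,0,0,2]]]'; python3 - <<'E'
from h import *
F=[];Z=[]
for n in('side','top','side','top'):
    im,d=snap(n,n+'7'); o=get_obs(); F.append(o['ft_force']);Z.append(o['tcp_pos'])
print(np.mean(F,0).round(2),np.mean(Z,0).round(4))
I=cv2.imread('pics/side7.png'); s=10; x0,y0=215,195
C=cv2.resize(I[y0:y0+55,x0:x0+60],None,fx=s,fy=s,interpolation=0)
def dr(P,col):
    for q in proj('side',P): cv2.circle(C,(int((q[0]+.5-x0)*s),int((q[1]+.5-y0)*s)),3,col,-1)
a=np.radians(14.2); ex=np.array([np.cos(a),np.sin(a),0]); ey=np.array([-np.sin(a),np.cos(a),0]);M=np.array([.544,-.049,.05])
p=np.mean(Z,0); b=np.array([p[0],p[1],p[2]-.0859+.024])
for z in(0,.034): dr([b+[0,0,z]+sx*.038*ex+sy*.015*ey for sx in(1,-1) for sy in(1,-1)],(255,255,0))
for k in(1,-1): dr([M+k*.025*ex+.01*(np.cos(t)*ex+np.sin(t)*ey) for t in np.linspace(0,6.28,24)],(255,0,255))
cv2.imwrite('pics/c9.png',C)
W=cloud('side',np.load('pics/side7.npy')); h=cv2.cvtColor(I,cv2.COLOR_BGR2HSV)
m=(h[...,0]>105)&(h[...,0]<125)&(h[...,1]>150)&(h[...,2]>60); m[:190]=0;m[245:]=0;m[:,:215]=0;m[:,280:]=0
d=W[m]-M; L=np.stack([d@ex,d@ey,d[:,2]],1); print(np.nanpercentile(L,[2,10,50,90,98],axis=0).round(4))
cv2.imwrite('pics/c10.png',np.hstack([cv2.resize(I,(400,300)),cv2.resize(im,(400,300))]))
E
```

```text
time_s: 17.9
tcp_pos: [0.544, -0.0492, 0.1301]
tool_rot: [[-0.97, -0.244, 0.0], [-0.244, 0.97, 0.0], [-0.0, -0.0, -1.0]]
ft_force: [-0.4, 2.2, 2.3]
grip_width: 0.0255
time_s: 18.4
tcp_pos: [0.544, -0.0492, 0.1301]
tool_rot: [[-0.97, -0.244, 0.0], [-0.244, 0.97, 0.0], [-0.0, -0.0, -1.0]]
ft_force: [-0.2, 1.7, 3.6]
grip_width: 0.0254
[-0.13  1.61  3.16] [ 0.544  -0.0492  0.1301]
[[-0.0365 -0.0112  0.0247]
 [-0.0358 -0.0068  0.028 ]
 [-0.0163  0.012   0.0506]
 [ 0.0299  0.0156  0.0542]
 [ 0.034   0.0165  0.0563]]
```

View pics/c9.png

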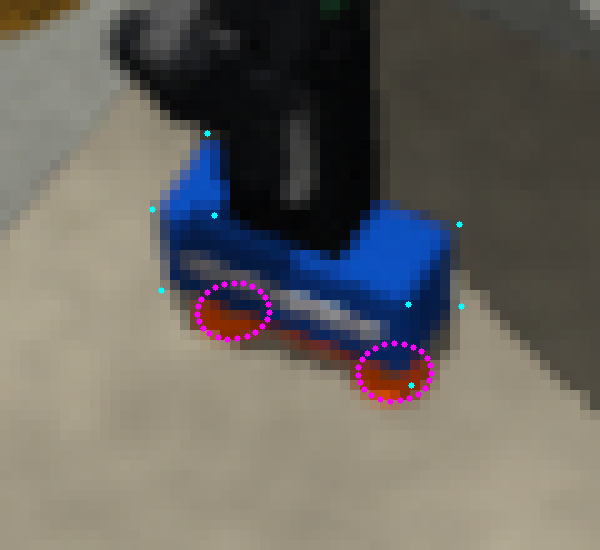

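View pics/c10.png

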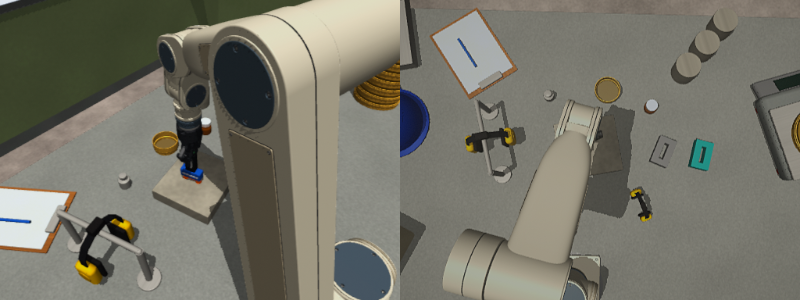

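The housing top measures about 53 mm above the slab, where 52 mm means half pressed. The push is about 5 N, the pose is steady, the ear defenders hang on the rail, and the bystanders haven't moved. I'm handing in.

```bash
python3 -c "
from h import *
print(hand_in())"
```

```text
the job is handed in; nothing more can be done
None
```

The job is handed in at about 18.6 s of the 62 s allowed, with no verdict reported. The ear defenders hang over the steel rail and I let go of them. The probe is held upright with its pins on the two orange dots.

**Last checks:**
- **Push:** the tool was steady at z 0.1301 m. The wrist force had risen about 5 N above just carrying the probe, which puts the pins about 6 mm in, or half way.
- **Alignment:** the side camera puts the housing within about 1.5 mm of the mark's middle.
- **Ear defenders:** the last pictures show them hanging with one cup on each side of the bar.
- **Bystanders:** the jar, weight and sieve look unmoved in the last pictures. I did not measure their positions.

**Small disagreements:**
- The housing outline predicted from the tool pose was about 1 pixel (2 mm) off the picture.
- A sideways force of about 1.6 N remained on the wrist while pressing.
- The pin tips themselves could not be seen directly; they were inferred from the housing and the force.

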